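# Caliper a turned sleeve with the thumbwheel

## Task

Stand the tall grooved steel sleeve upright on the stand's base between the open jaws of the bench caliper and let go of it. Then roll the caliper's small recessed thumbwheel with a fingertip until both jaws nip the sleeve with light measuring pressure, and take the hand away, leaving it so. Close the caliper by the wheel alone, pressed gently, never by pushing the slider or a jaw; do not squeeze or knock the sleeve hard, and leave the other things on the bench where they are.

Things in the scene. Friction and masses are not known exactly. Their poses are not given: they have to be found in the camera images.
- sleeve_mid (a point): Centre, half-way up, of the loose plain steel sleeve: a turned cylinder 30 mm in diameter and 70 mm tall, about 240 g, standing upright on the taped plate, with a dark bore showing in its top and one thin dark groove 12 mm below the top. Same diameter over its whole height. z is its axis, up.
- plate: Fixed aluminium inspection plate with light blue tape along its edges, 170 x 190 x 6 mm, lying flat; the parts stand on its top, 6 mm up. Origin: centre of its underside.
- pin: Loose bystander: slimmer and shorter plain pin, 20 mm in diameter, 50 mm tall, on the plate. Origin: centre of its underside.
- collar: Loose bystander: flat dark steel ring, 44 mm outside, 26 mm inside, 18 mm tall, on the plate. Origin: centre of its underside.
- v_block: Loose bystander: steel V-block 34 x 40 mm, 32 mm tall, on the plate. Origin: centre of its underside.
- stand: Fixed bench stand holding a digital caliper flat, display up, its mid plane 30 mm above the table. Base plate x -75 to 65, y -185 to 125 mm, top 10 mm above the table: there the sleeve is stood. Origin: on the table. x points away from the jaw tips, y along the beam (x 12 to 28 mm) towards the fixed jaw, z up. Clamping posts (y 88 and -166, x 5 to 39 mm) are 44 mm high.
- jaw_seat (a point): Point on top of the stand's base in line with the fixed jaw's face, mid-way along the jaws; axes as the stand's. The jaws are steel blades 4 mm thick reaching 50 mm from the beam towards -x. Half-way between the open jaws is half the opening from here along -y; when nipped the sleeve's centre is 15 mm from here along -y. Along x its centre may lie 10 mm nearer the tips or 3 mm nearer the beam.
- slider (a joint): Opening between the measuring faces, in m (0 shut), 40 to 47 mm at the start; the moving jaw's face is this far from the fixed one along the stand's -y. Slider and moving jaw (22 mm wide at its root) are one piece, 88 mm long, top 38 mm above the table; not to be pushed by hand. The slide has about 5 N of friction and stays where it is left.
- mouse: Loose bystander: black computer mouse, 105 x 60 x 36 mm. Origin: centre of its underside.
- cleaner: Loose bystander: white bottle, 48 mm in diameter, 120 mm tall. Origin: centre of its underside.
- loupe: Loose bystander: black eye loupe, 42 mm in diameter, 40 mm tall. Origin: centre of its underside.
- screwdriver: Loose bystander: small screwdriver lying flat, 150 mm long.
- thumbwheel (a joint): Knurled wheel, 16 mm diameter, 6 mm thick, upright axis 30 mm above the table, 62 mm behind (-y of) the moving jaw's face, in the slider's -x edge. Its angle: 1 rad per 4 mm of opening. Stroking the rim along the stand's +y closes: the slider goes at a third of the finger's speed with three times its push, less friction. 1.5 N rolls it, 2.5 N with the sleeve pushed along, 3 to 4 N nips lightly.
- clamp_mid (a point): Point on the stand, 30 mm above the table, at x 0, y 70 mm (level with the fixed jaw's face): the line through it along y is where the wheel's rim lies if the caliper sits true. The caliper was clamped by hand up to 3 mm nearer or farther along x, so find the rim by touch; it is hard, stands 4.5 mm proud of the slider and is driven by friction alone: keep about 6 N of press.

How it is judged:
By the outcome, as a careful person would: the job done as asked, in the order asked, and still so for the second after the job is handed in, with the robot touching nothing.
It also fails if it takes over 72 s, if anything falls off the work surface, if the arm or the gripper's body presses on something with over 40 N, if the wrist force passes 120 N, or if a joint passes its speed limit or range.

## Robot

A 6-joint arm with a two-finger parallel gripper is mounted at the origin on the work surface. World frame = base frame: x ahead of the robot, y to its left, z up, the work surface at z = 0. Lengths are in m, angles in rad, forces in N, time in s.
With the tool pointing down it reaches from about 0.15 to 0.775 m from the base axis. Payload 6.1 kg.
Tool frame: the origin (TCP) lies midway between the tips of the shut fingers; the grasp point (between the pads) lies 19 mm behind it; x points along the fingers, y is the direction in which the jaws open and shut, and the axes are right-handed (so a half turn about x gives the same grasp; the last joint's range is limited). The gripper opens to 85 mm and grips with 20 to 120 N. Pads are 22 mm wide; open, the fingers measure 114 mm over their backs; the gripper's body (76 mm by 85 mm) begins 54 mm behind the grasp point. The pads swing forward as they close: fully open they stand 13 mm farther back than shut.
Start: joints at [1.255, 0.126, -0.04, 1.405, 0, 1.571], TCP at [0.163, 0.499, 0.231] pointing down, gripper open.
Joint ranges: [-2.72, 2.72], [-0.95, 1.95], [-1.27, 1.35], [-1.78, 2.02], [-1.46, 1.47], [-3.14, 3.14]. Speed limits (rad/s): [2.39, 2.39, 3.01, 3.14, 3.14, 3.14].

## Interface

Orientations are given as a unit quaternion [w, x, y, z].
In Python, from plant import read_state, vision, workorder gives the robot as it stands.
- The arm moves only by the shell command python3 -m jog 'ROWS' [OPENING] [FORCE]. ROWS is a JSON object of lists of equal length, an entry for each row: "xyz": the shift along the tool's x, y, z in m, a list of three; "dr": the turn, a rotation vector about the tool's x, y, z in degrees, a list of three. A call has 1 to 20 rows; each row is the pose to reach, as a shift and turn from the pose commanded when the call began, along the tool's axes at that moment; what a row does not reach only later rows make up. A row lasts 1/10 s, in which the tool goes at most 50 mm and 8.59 degrees, less where a joint would pass 70% of its speed; a pose out of reach is approached as far as the arm can. A call with a gripper value outside its range is refused whole. OPENING is the finger opening in m, from 0 to 0.0854, set as the call begins (- or left out, the last holds). The fingers move at their own pace and stop on an object; FORCE is the grip in N (left out, the last holds). Time passes only in rows, so rows that repeat a pose let the fingers close. It gives the time, the measured TCP pose, the force and the opening at its end, in the units of the state.
- read_state(): the state, without advancing time (a new reading comes with each control period).
- vision.camera(name): name is "scene" or "side" or "wrist"; returns a dict with "image" (480x640x3 uint8, blue, green, red), "range_z" (480x640 float32, m along the optical axis (not along the pixel's ray), 0 where there is no reading), "K" (3x3 intrinsics, pixels), "extrinsics" (4x4, takes a point from world to camera coordinates); the wrist camera has in their place "T_tool_cam" (4x4, takes a point from camera to tool coordinates, whose origin is the TCP and whose axes are the tool frame's). Camera axes: x right, y down, z forward; pixel columns grow to the right and rows downward; lengths in m; the calibration is good to about 2 mm. The wrist camera is an equidistant fisheye: a pixel r from the principal point sees the ray r / f radians off the axis. A picture is of the moment at which its call begins: read the wrist's pose just before it.
- workorder.close_job(): hands the job in, once; it reports no verdict.
The state is a dict: "time": time; "qpos": joint angles; "joint_velocities": joint speeds; "joint_torque": joint torques, N m; "position": TCP position; "orientation": TCP orientation; "wrist_force": force on the tool from outside, world axes, zero at the start; "wrist_torque": the same for the moment, N m; "gripper_width": finger opening in m.
Only numpy, scipy, OpenCV 4.12 (cv2) and the standard library are available. Lean on these libraries where they do the work, as an engineer would, in place of code of your own. Each camera call takes 0.05 s, during which the arm holds its last target.

## Working session

There is one attempt and no reset: what is moved stays moved. The work goes in short steps, Python scripts to look and compute and a shell command to move; the robot and the scene stay as the last step left them, time stands still between calls to the robot, and variables do not carry over. Pictures are saved under pics/ and viewed, and the job is handed in when it is done.

```bash
ls; mkdir -p pics; python3 - <<'E'
from plant import read_state, vision
import cv2, numpy as np, pickle
s=read_state(); print({k:np.round(v,3) for k,v in s.items()})
for n in ["scene","side","wrist"]:
    c=vision.camera(n); cv2.imwrite(f"pics/{n}0.png",c["image"]); pickle.dump(c,open(f"pics/{n}0.pkl","wb"))
    print(n,np.round(c["K"],1).tolist(), np.round(c.get("extrinsics",c.get("T_tool_cam")),3).tolist())
E
```

```text
pics
{'time': np.float64(0.0), 'qpos': array([ 1.255,  0.126, -0.041,  1.405, -0.   ,  1.571]), 'joint_velocities': array([-0.   , -0.   ,  0.   , -0.002, -0.   , -0.001]), 'joint_torque': array([-0.0000e+00, -4.3592e+01,  3.5292e+01,  1.7000e-02, -0.0000e+00,
       -0.0000e+00]), 'position': array([0.163, 0.499, 0.231]), 'orientation': array([ 0.698,  0.111,  0.698, -0.112]), 'wrist_force': array([-0.715,  1.237,  0.67 ]), 'wrist_torque': array([-0.038,  0.032,  0.001]), 'gripper_width': np.float64(0.085)}
scene [[591.7, 0.0, 321.1], [0.0, 591.7, 231.8], [0.0, 0.0, 1.0]] [[0.744, 0.668, -0.004, -0.407], [0.579, -0.648, -0.496, -0.323], [-0.334, 0.366, -0.869, 1.23], [0.0, 0.0, 0.0, 1.0]]
side [[581.6, 0.0, 311.7], [0.0, 581.6, 243.4], [0.0, 0.0, 1.0]] [[-0.909, -0.415, -0.018, 0.501], [-0.311, 0.709, -0.632, 0.242], [0.276, -0.569, -0.774, 0.941], [0.0, 0.0, 0.0, 1.0]]
wrist [[371.6, 0.0, 322.8], [0.0, 371.6, 235.9], [0.0, 0.0, 1.0]] [[-0.0, -0.307, 0.952, -0.141], [1.0, 0.0, 0.0, 0.001], [-0.0, 0.952, 0.307, -0.078], [0.0, 0.0, 0.0, 1.0]]
```

View pics/scene0.png

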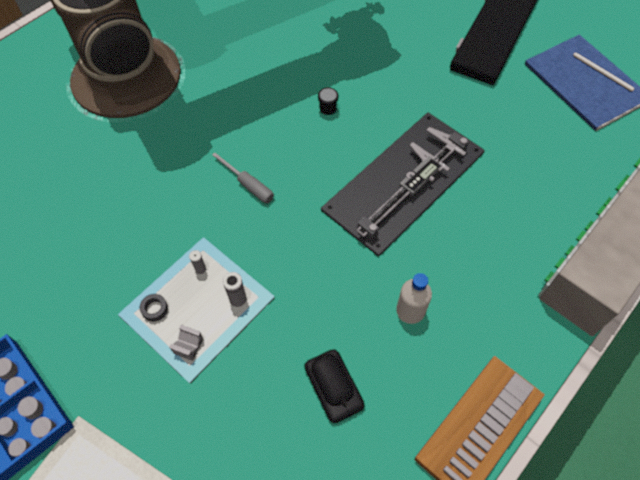

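View pics/side0.png

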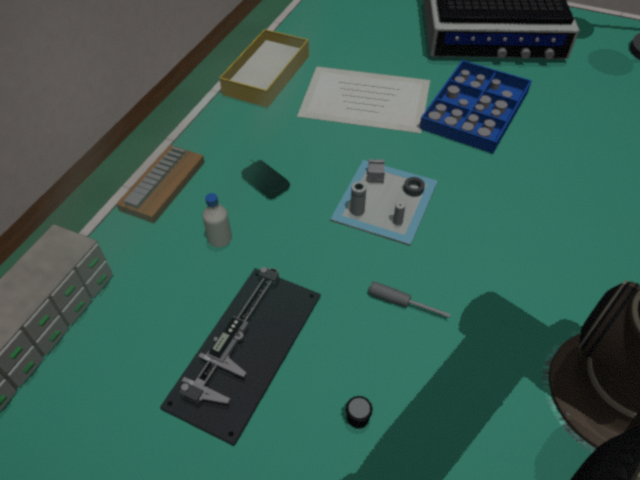

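View pics/wrist0.png

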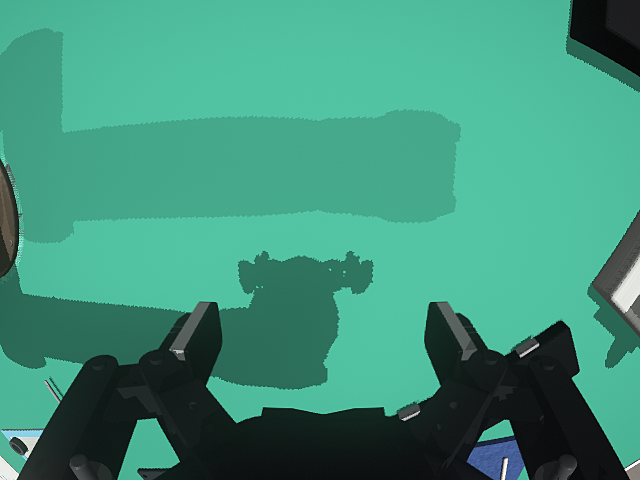

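The scene view shows the sleeve with its bore at about (234,280) on the taped plate. The stand runs from (430,114) to (380,251), with the open jaws at its upper right. The side view shows both as well.

```bash
cat > h.py <<'E'
import numpy as np, cv2, pickle
def load(n): return pickle.load(open(f"pics/{n}.pkl","rb"))
def ray(c,uv):
    E=c["extrinsics"];R,t=E[:3,:3],E[:3,3]
    d=np.linalg.inv(c["K"])@np.array([uv[0],uv[1],1.]);return -R.T@t,R.T@d
def onz(c,uv,z):
    o,d=ray(c,uv);return o+d*(z-o[2])/d[2]
def proj(c,p):
    E=c["extrinsics"];q=E[:3,:3]@np.asarray(p)+E[:3,3];q=c["K"]@q;return q[:2]/q[2]
def wray(c,st,uv):
    from scipy.spatial.transform import Rotation as Ro
    w=st["orientation"];R=Ro.from_quat([w[1],w[2],w[3],w[0]]).as_matrix()
    K=c["K"];x=(uv[0]-K[0,2])/K[0,0];y=(uv[1]-K[1,2])/K[1,1];r=np.hypot(x,y)
    d=np.array([np.sin(r)*x/max(r,1e-9),np.sin(r)*y/max(r,1e-9),np.cos(r)])
    T=c["T_tool_cam"];return st["position"]+R@T[:3,3],R@(T[:3,:3]@d)
def wonz(c,st,uv,z):
    o,d=wray(c,st,uv);return o+d*(z-o[2])/d[2]
def wproj(c,st,p):
    from scipy.spatial.transform import Rotation as Ro
    w=st["orientation"];R=Ro.from_quat([w[1],w[2],w[3],w[0]]).as_matrix();T=c["T_tool_cam"]
    q=T[:3,:3].T@(R.T@(np.asarray(p)-st["position"])-T[:3,3])
    th=np.arctan2(np.hypot(q[0],q[1]),q[2]);ph=q[:2]/max(np.hypot(q[0],q[1]),1e-9)
    return ph*th*c["K"][0,0]+c["K"][:2,2]
E
python3 - <<'E'
from h import *
out=[]
for n,r in [("scene",(320,100,180,160)),("side",(150,260,180,185)),("scene",(110,230,180,155)),("side",(325,150,120,100))]:
    x,y,w,h=r;im=load(n+"0")["image"][y:y+h,x:x+w]
    f=min(800/w,600/h);i=cv2.resize(im,None,fx=f,fy=f,interpolation=cv2.INTER_CUBIC);i=np.clip(i.astype(float)*1.5,0,255).astype(np.uint8)
    k=len(out);out.append(f);cv2.imwrite(f"pics/crop{k}.png",i);print(k,n,r,f)
# stand top mask: dark pixels, min area rect on z plane
for n in ["scene","side"]:
    c=load(n+"0");im=c["image"]
    hsv=cv2.cvtColor(im,cv2.COLOR_BGR2HSV)
    m=((hsv[...,1]<90)).astype(np.uint8)
    nl,lab,st,ce=cv2.connectedComponentsWithStats(m)
    for i in range(1,nl):
        if st[i,4]>60: print(n,i,st[i].tolist(),np.round(ce[i]).tolist())
E
```

```text
0 scene (320, 100, 180, 160) 3.75
1 side (150, 260, 180, 185) 3.2432432432432434
2 scene (110, 230, 180, 155) 3.870967741935484
3 side (325, 150, 120, 100) 6.0
scene 1 [0, 0, 182, 120, 9522] [107.0, 53.0]
scene 2 [452, 0, 84, 82, 3669] [492.0, 36.0]
scene 3 [573, 52, 62, 40, 436] [603.0, 71.0]
scene 16 [318, 87, 20, 24, 293] [328.0, 97.0]
scene 19 [595, 103, 45, 28, 191] [617.0, 117.0]
scene 26 [321, 113, 163, 143, 10483] [402.0, 183.0]
scene 29 [212, 153, 62, 50, 682] [249.0, 182.0]
scene 30 [496, 164, 144, 316, 12648] [591.0, 302.0]
scene 31 [119, 238, 155, 145, 11407] [196.0, 308.0]
scene 32 [396, 279, 36, 45, 1098] [413.0, 303.0]
scene 44 [305, 350, 59, 72, 2278] [334.0, 385.0]
scene 46 [467, 356, 78, 88, 1846] [504.0, 406.0]
scene 47 [0, 358, 26, 37, 551] [10.0, 376.0]
scene 57 [17, 396, 39, 42, 797] [35.0, 416.0]
scene 65 [0, 417, 17, 20, 279] [7.0, 426.0]
scene 66 [29, 416, 143, 64, 4693] [93.0, 458.0]
scene 75 [468, 430, 24, 22, 220] [479.0, 441.0]
scene 82 [8, 438, 22, 19, 283] [17.0, 447.0]
scene 83 [462, 439, 23, 21, 208] [473.0, 449.0]
scene 92 [456, 448, 23, 21, 191] [46
[... 396 characters left out ...]
, 10, 11, 78] [495.0, 84.0]
side 81 [447, 85, 13, 13, 133] [453.0, 91.0]
side 86 [475, 95, 17, 16, 169] [483.0, 103.0]
side 96 [492, 100, 16, 17, 177] [499.0, 107.0]
side 99 [428, 103, 19, 18, 196] [437.0, 112.0]
side 104 [445, 109, 18, 17, 188] [454.0, 117.0]
side 111 [462, 114, 17, 18, 185] [470.0, 122.0]
side 114 [478, 119, 18, 18, 199] [487.0, 128.0]
side 139 [341, 159, 87, 77, 3949] [384.0, 198.0]
side 178 [202, 204, 30, 43, 951] [217.0, 225.0]
side 191 [331, 219, 80, 26, 162] [370.0, 232.0]
side 198 [161, 267, 159, 178, 13054] [241.0, 355.0]
side 199 [544, 280, 96, 200, 10801] [603.0, 386.0]
side 200 [369, 282, 82, 35, 731] [399.0, 297.0]
side 204 [346, 397, 26, 30, 539] [359.0, 410.0]
```

View pics/crop0.png

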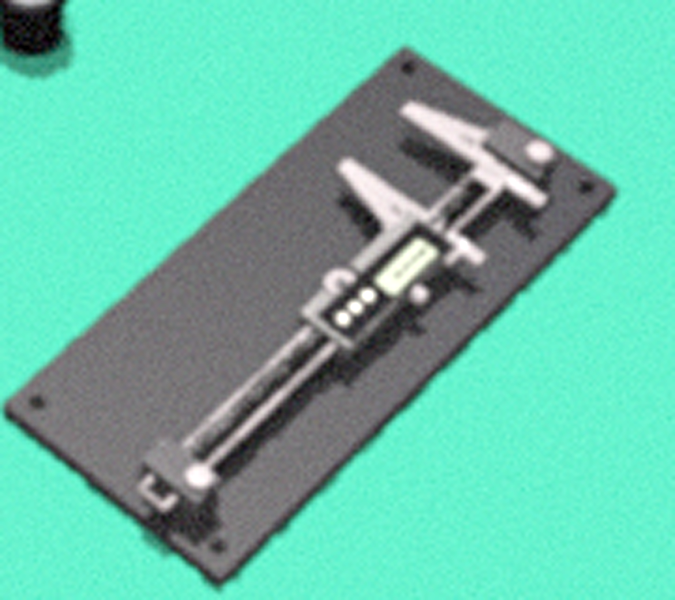

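View pics/crop1.png

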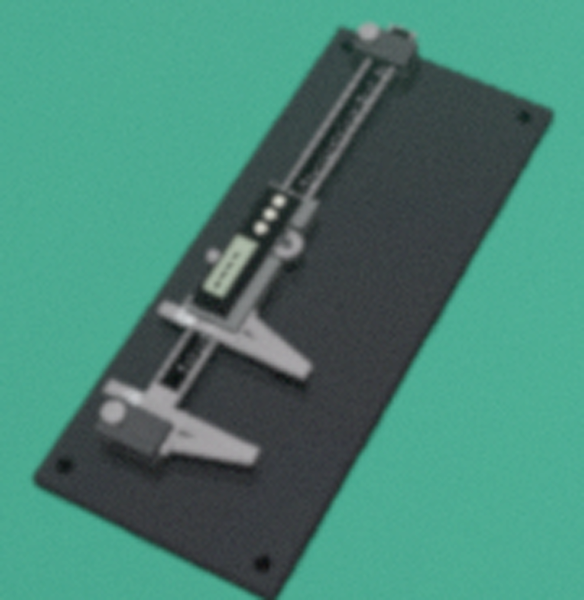

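View pics/crop2.png

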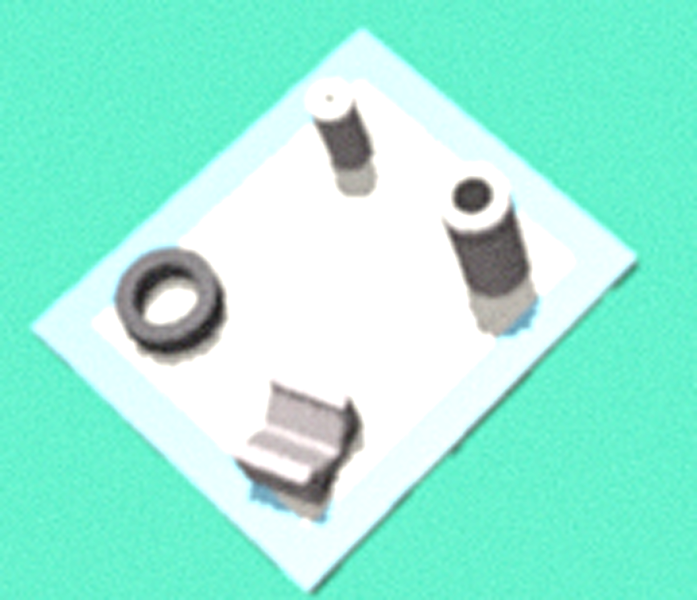

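View pics/crop3.png

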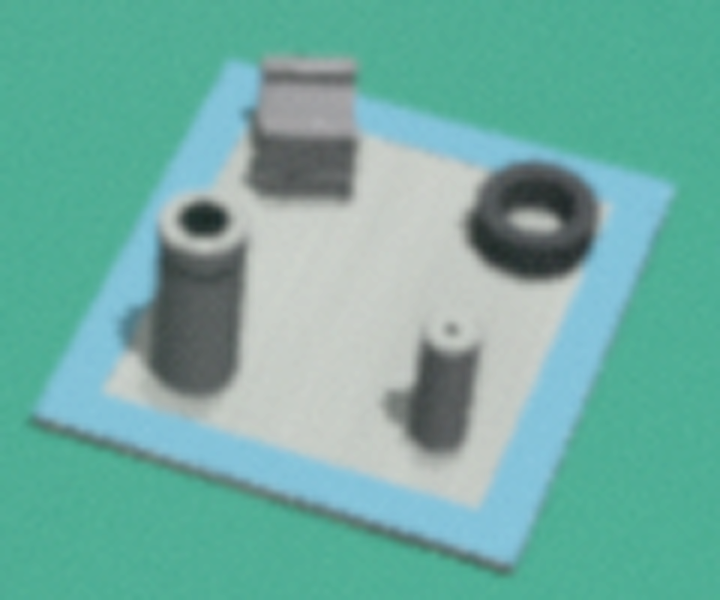

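Crop 2 shows the bore at (473,195), which is scene (232.2,280.4). Crop 3 shows it at (205,219), which is side (359.2,186.5). Crops 0 and 1 show the stand corners, the jaw tips and the wheel. I'll refine these by casting rays.

```bash
python3 - <<'E'
from h import *
S=load("scene0");D=load("side0")
def cs(p):return (320+p[0]/3.75,100+p[1]/3.75)
def cd(p):return (150+p[0]/3.2432,260+p[1]/3.2432)
print("sleeve top",onz(S,(232.2,280.4),.076),onz(D,(359.2,186.5),.076))
for nm,c,f,ps in [("scene",S,cs,[(405,47),(617,188),(220,578),(7,410)]),("side",D,cd,[(272,592),(35,474),(340,28),(553,112)])]:
    P=np.array([onz(c,f(p),.010) for p in ps])[:,:2]   # order: (-75,125),(65,125),(65,-185),(-75,-185)
    q=np.array([(-75,125),(65,125),(65,-185),(-75,-185)])/1e3
    print(nm,np.round(P,4).tolist(), "lens",[np.round(np.linalg.norm(P[i]-P[(i+1)%4]),4) for i in range(4)])
    # rigid fit
    if True:
        if nm=="side": pass
        a=q-q.mean(0);b=P-P.mean(0);U,_,V=np.linalg.svd(a.T@b);d=np.sign(np.linalg.det(U@V));R=(U@np.diag([1,d])@V).T
        t=P.mean(0)-R@q.mean(0);print(" order resid",np.round((q@R.T+t-P)*1e3,1).tolist(),"origin",t,"yaw",np.degrees(np.arctan2(R[1,0],R[0,0])))
        np.save(f"pics/stand_{nm}.npy",np.r_[t,np.arctan2(R[1,0],R[0,0])])
        W=lambda p:R.T@(p-t)
    feats={"scene":{"fixtip":(405,108),"movtip":(345,165),"wheel":(338,280)},"side":{"fixtip":(255,455),"movtip":(308,370),"wheel":(292,246)}}[nm]
    for k,p in feats.items():
        w=onz(c,f(p),.032)[:2];print(" ",k,w,"stand mm",np.round(W(w)*1e3,1))
E
```

```text
sleeve top [ 0.53682498 -0.1936446   0.076     ] [ 0.53557431 -0.19524255  0.076     ]
scene [[0.5324, 0.3315], [0.6677, 0.3282], [0.6587, 0.0228], [0.5263, 0.0252]] lens [np.float64(0.1354), np.float64(0.3055), np.float64(0.1324), np.float64(0.3063)]
 order resid [[-2.3, 2.1], [2.3, 2.0], [3.8, -2.5], [-3.7, -1.6]] origin [0.60200495 0.20680356] yaw -1.385413042544528
  fixtip [0.56545753 0.28172076] stand mm [-38.3  74. ]
  movtip [0.56500149 0.23295966] stand mm [-37.6  25.3]
  wheel [0.60493865 0.17556246] stand mm [  3.7 -31.2]
side [[0.5302, 0.3309], [0.6661, 0.3275], [0.6576, 0.0241], [0.5198, 0.0278]] lens [np.float64(0.1359), np.float64(0.3036), np.float64(0.1378), np.float64(0.3033)]
 order resid [[-2.0, 3.7], [2.0, 2.9], [1.1, -3.5], [-1.1, -3.0]] origin [0.59932845 0.20743602] yaw -1.7357317399110648
  fixtip [0.56414399 0.2819253 ] stand mm [-37.4  73.4]
  movtip [0.56228169 0.23205754] stand mm [-37.8  23.5]
  wheel [0.60392778 0.17335938] stand mm [  5.6 -33.9]
```

```bash
python3 - <<'E'
from h import *
from plant import read_state
from scipy.spatial.transform import Rotation as Ro
S=load("scene0");D=load("side0")
f=lambda p:(110+p[0]/3.871,230+p[1]/3.871); g=lambda p:(325+p[0]/6,150+p[1]/6)
print("pin",onz(S,f((330,98)),.056),onz(D,g((452,330)),.056))
print("v top",onz(S,f((310,430)),.038),onz(D,g((308,105)),.038))
print("collar",onz(S,f((172,290)),.024),onz(D,g((538,205)),.024))
print("cleaner~",onz(S,(413,303),.06))
w=read_state()["orientation"];print(np.round(Ro.from_quat([w[1],w[2],w[3],w[0]]).as_matrix(),3))
E
```

```text
pin [ 0.4510519  -0.19786717  0.056     ] [ 0.44993908 -0.19890422  0.056     ]
v top [ 0.54600527 -0.29868258  0.038     ] [ 0.5355093  -0.29785371  0.038     ]
collar [ 0.45218304 -0.29489119  0.024     ] [ 0.44888827 -0.29671656  0.024     ]
cleaner~ [ 0.76525799 -0.03070333  0.06      ]
[[-0.     0.311  0.951]
 [-0.001  0.951 -0.311]
 [-1.    -0.001 -0.   ]]
```

```bash
python3 -m jog '{"xyz":[[0.0,-0.015,0.015],[0.0,-0.045,0.045],[0.01,-0.08,0.08],[0.015,-0.12,0.12],[0.02,-0.16,0.16],[0.025,-0.2,0.2],[0.03,-0.24,0.24],[0.035,-0.28,0.28],[0.04,-0.32,0.32],[0.045,-0.36,0.36],[0.05,-0.4,0.4],[0.055,-0.44,0.44],[0.06,-0.48,0.48],[0.065,-0.51,0.52],[0.07,-0.53,0.55],[0.07,-0.54,0.565],[0.07,-0.543,0.57],[0.07,-0.543,0.57],[0.07,-0.543,0.57]],"dr":[[0,0,0],[-1,0,0],[-2,0,0],[-4,0,0],[-6,0,0],[-8,0,0],[-10,0,0],[-12,0,0],[-14,0,0],[-16,0,0],[-16.5,0,0],[-16.5,0,0],[-16.5,0,0],[-16.5,0,0],[-16.5,0,0],[-16.5,0,0],[-16.5,0,0],[-16.5,0,0],[-16.5,0,0]]}' 0.0854 40; python3 - <<'E'
from h import *
from plant import read_state, vision
st=read_state();c=vision.camera("wrist");cv2.imwrite("pics/w1.png",c["image"]);pickle.dump((st,c),open("pics/w1.pkl","wb"))
print(st["wrist_force"],wproj(c,st,[.536,-.1945,.076]))
E
```

```text
time: 2.05
position: [0.5358, -0.1943, 0.1604]
orientation: [0.706, 0.011, 0.708, -0.01]
wrist_force: [-0.4, -0.3, -0.2]
gripper_width: 0.0854
[-0.35379499 -0.28534801 -0.17211226] [322.07420823 243.19466064]
```

View pics/w1.png

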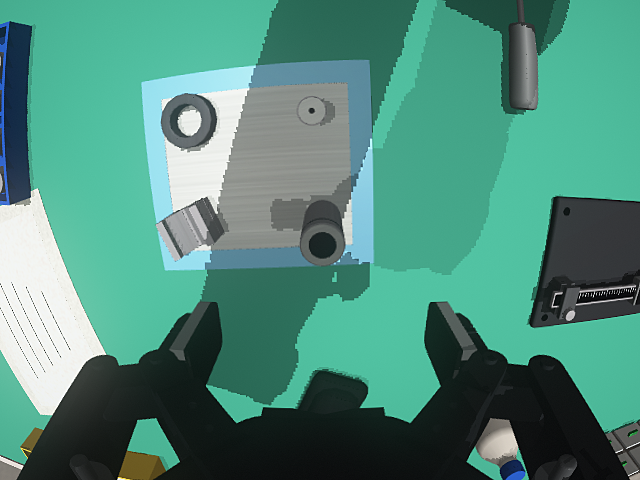

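The bore is at (322,244), where I predicted (322,243), so the sleeve fix is good. The gripper is centred, so I'll descend and grip.

```bash
python3 -m jog '{"xyz":[[0.02,0,0],[0.05,0,0],[0.08,0,0],[0.1,0,0],[0.112,0,0],[0.118,0,0],[0.12,0,0],[0.12,0,0]],"dr":[[0,0,0],[0,0,0],[0,0,0],[0,0,0],[0,0,0],[0,0,0],[0,0,0],[0,0,0]]}'; python3 -m jog '{"xyz":[[0,0,0],[0,0,0],[0,0,0],[0,0,0],[0,0,0],[0,0,0],[0,0,0],[0,0,0],[0,0,0],[0,0,0]],"dr":[[0,0,0],[0,0,0],[0,0,0],[0,0,0],[0,0,0],[0,0,0],[0,0,0],[0,0,0],[0,0,0],[0,0,0]]}' 0.02 25; python3 - <<'E'
from h import *
from plant import read_state, vision
st=read_state();c=vision.camera("wrist");cv2.imwrite("pics/w2.png",c["image"])
E
```

```text
time: 2.9
position: [0.5367, -0.194, 0.0422]
orientation: [0.707, 0.01, 0.707, -0.01]
wrist_force: [-0.0, -0.1, -0.1]
gripper_width: 0.0854
time: 3.9
position: [0.5364, -0.1943, 0.0416]
orientation: [0.707, 0.01, 0.707, -0.01]
wrist_force: [-0.1, 0.2, 5.2]
gripper_width: 0.0292
```

View pics/w2.png

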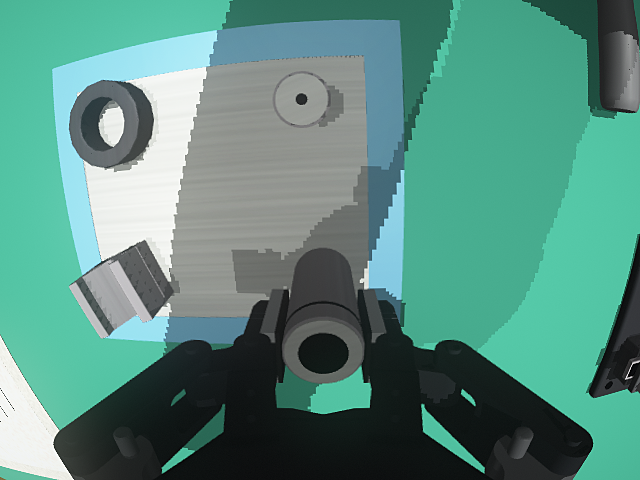

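Gripped at width 29.2 mm, with the sleeve centred between the pads at (323,350). Next I'll lift it and carry it near the caliper for a close look.

```bash
python3 -m jog '{"xyz":[[-0.01,0,0],[-0.03,0,0],[-0.06,0,0],[-0.09,0,0],[-0.11,0.01,0],[-0.12,0.03,0],[-0.12,0.06,0],[-0.12,0.1,0],[-0.12,0.14,0],[-0.12,0.18,0],[-0.12,0.22,0],[-0.12,0.26,0],[-0.12,0.3,0],[-0.12,0.34,0],[-0.12,0.37,0],[-0.12,0.395,0],[-0.12,0.415,0],[-0.12,0.427,0],[-0.12,0.43,0],[-0.12,0.43,0]],"dr":[[0,0,0],[0,0,0],[0,0,0],[0,0,0],[0,0,0],[0,0,0],[0,0,0],[0,0,0],[0,0,0],[0,0,0],[0,0,0],[0,0,0],[0,0,0],[0,0,0],[0,0,0],[0,0,0],[0,0,0],[0,0,0],[0,0,0],[0,0,0]]}'; python3 - <<'E'
from h import *
from plant import read_state, vision
st=read_state();c=vision.camera("wrist");cv2.imwrite("pics/w3.png",c["image"]);pickle.dump((st,c),open("pics/w3.pkl","wb"))
print(st["wrist_force"],st["gripper_width"])
E
```

```text
time: 5.95
position: [0.548, 0.2355, 0.161]
orientation: [0.707, 0.01, 0.707, -0.01]
wrist_force: [-0.5, -0.1, -2.5]
gripper_width: 0.0294
[-0.48285228 -0.09299597 -2.52929178] 0.02938298583432843
```

View pics/w3.png

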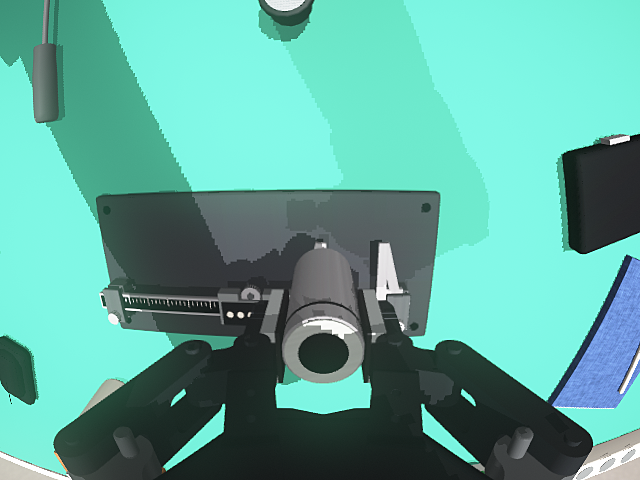

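The sleeve hides the jaws. The fixed jaw is at (385,270) and the wheel at (251,295). I'll move to +x so the jaws come up into clear view.

```bash
python3 -m jog '{"xyz":[[0,0,0.01],[0,0,0.03],[0,0.0,0.05],[0,0,0.07],[0,0,0.085],[0,0,0.095],[0,0,0.1],[0,0,0.1],[0,0,0.1]],"dr":[[0,0,0],[0,0,0],[0,0,0],[0,0,0],[0,0,0],[0,0,0],[0,0,0],[0,0,0],[0,0,0]]}'; python3 - <<'E'
from h import *
from plant import read_state, vision
st=read_state();c=vision.camera("wrist");cv2.imwrite("pics/w4.png",c["image"]);pickle.dump((st,c),open("pics/w4.pkl","wb"))
im=c["image"][60:330,100:460];im=cv2.resize(im,None,fx=2.2,fy=2.2,interpolation=cv2.INTER_CUBIC);cv2.imwrite("pics/w4c.png",np.clip(im*1.6,0,255).astype(np.uint8))
E
```

```text
time: 6.9
position: [0.6478, 0.2327, 0.1613]
orientation: [0.707, 0.01, 0.707, -0.01]
wrist_force: [-0.2, -0.0, -2.8]
gripper_width: 0.0293
```

View pics/w4c.png

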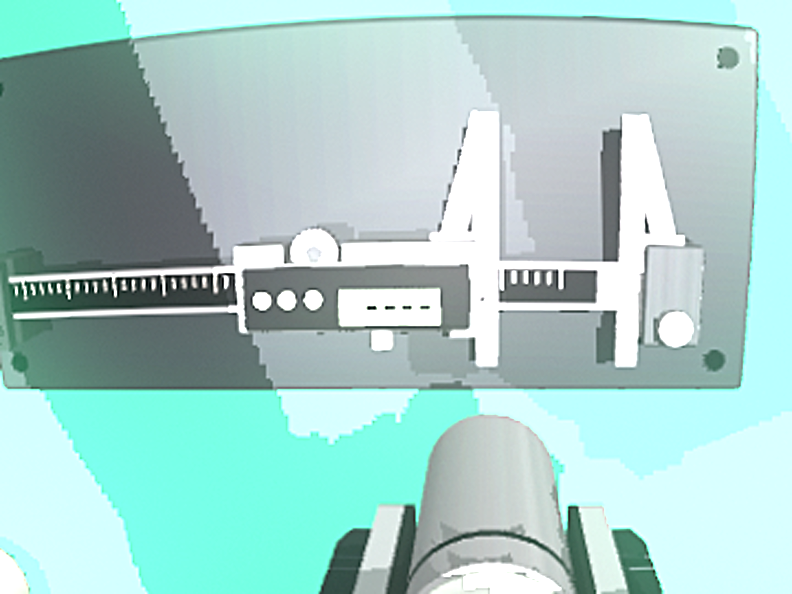

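Clear view: the moving face runs through crop (500,115) to (500,235), and the fixed face through (622,118) to (617,240). The wheel centre is at (314,249), with the rim's near edge at row 228.

```bash
python3 - <<'E'
from h import *
st,c=pickle.load(open("pics/w4.pkl","rb"))
f=lambda p:(100+p[0]/2.2,60+p[1]/2.2)
yaw=np.radians(-1.56);R=np.array([[np.cos(yaw),-np.sin(yaw)],[np.sin(yaw),np.cos(yaw)]])
t=np.array([.6005,.207])
P={}
for k,p,z in [("mtip",(500,115),.032),("mroot",(499,235),.032),("ftip",(622,118),.032),("froot",(617,235),.032),("mtipend",(484,110),.032),("ftipend",(634,113),.032),("wheel",(314,249),.033),("rim",(314,228),.033),("hole_fr",(728,58),.010),("hole_br",(714,360),.010),("corner_r_top",(757,30),.010),("corner_r_bot",(742,387),.010),("beamtop_l",(10,278),.034),("beamtop_r",(600,262),.034),("post top",(676,330),.044)]:
    w=wonz(c,st,f(p),z)[:2];P[k]=w;print(k,np.round(w,4),"stand",np.round(R.T@(w-t)*1e3,1))
d=P["corner_r_top"]-P["corner_r_bot"];print(np.linalg.norm(d),np.degrees(np.arctan2(-d[1],-d[0])))
d=P["ftip"]-P["froot"];print("fixed face dir",np.degrees(np.arctan2(-d[1],-d[0])))
d=P["mtip"]-P["mroot"];print("mov face dir",np.degrees(np.arctan2(-d[1],-d[0])))
d=P["beamtop_r"]-P["beamtop_l"];print("beam yaw",np.degrees(np.arctan2(-d[0],d[1])))
E
```

```text
mtip [0.5649 0.2384] stand [-36.5  30.5]
mroot [0.6048 0.2371] stand [ 3.4 30.2]
ftip [0.5662 0.2785] stand [-36.2  70.5]
froot [0.6055 0.2766] stand [ 3.1 69.7]
mtipend [0.5631 0.2333] stand [-38.1  25.3]
ftipend [0.5645 0.2825] stand [-38.   74.5]
wheel [0.6069 0.1747] stand [  7.3 -32.1]
rim [0.5997 0.1752] stand [  0.1 -31.8]
hole_fr [0.5429 0.3214] stand [-60.7 112.8]
hole_br [0.6563 0.3182] stand [ 52.8 112.7]
corner_r_top [0.5318 0.3328] stand [-72.1 123.9]
corner_r_bot [0.6675 0.3303] stand [ 63.6 125.1]
beamtop_l [0.609  0.0535] stand [  12.7 -153.3]
beamtop_r [0.6143 0.2705] stand [12.  63.9]
post top [0.6357 0.2949] stand [32.8 88.8]
0.13575528115361982 -1.051309699445393
fixed face dir -2.790127368547638
mov face dir -1.9795192916372126
beam yaw -1.3941734633479697
```

Consistent: opening about 40 mm, yaw about -1.5°, and the wheel 62 mm behind the face as specified. Now I'll go over the midpoint and part of the way down.

```bash
python3 -m jog '{"xyz":[[0,0.004,-0.01],[0,0.012,-0.03],[0,0.02,-0.05],[0,0.0234,-0.0605],[0.01,0.0234,-0.0605],[0.03,0.0234,-0.0605],[0.05,0.0234,-0.0605],[0.063,0.0234,-0.0605],[0.07,0.0234,-0.0605],[0.07,0.0234,-0.0605],[0.07,0.0234,-0.0605]],"dr":[[0,0,0],[0,0,0],[0,0,0],[0,0,0],[0,0,0],[0,0,0],[0,0,0],[0,0,0],[0,0,0],[0,0,0],[0,0,0]]}'; python3 - <<'E'
from h import *
from plant import read_state, vision
st=read_state();c=vision.camera("side");cv2.imwrite("pics/s5.png",cv2.resize(c["image"][300:450,150:330],None,fx=4,fy=4,interpolation=cv2.INTER_CUBIC))
c=vision.camera("scene");cv2.imwrite("pics/sc5.png",cv2.resize(c["image"][80:260,320:500],None,fx=3.3,fy=3.3,interpolation=cv2.INTER_CUBIC))
E
```

```text
time: 8.05
position: [0.5888, 0.258, 0.0918]
orientation: [0.707, 0.01, 0.707, -0.01]
wrist_force: [0.6, -1.6, -2.5]
gripper_width: 0.0294
```

View pics/s5.png

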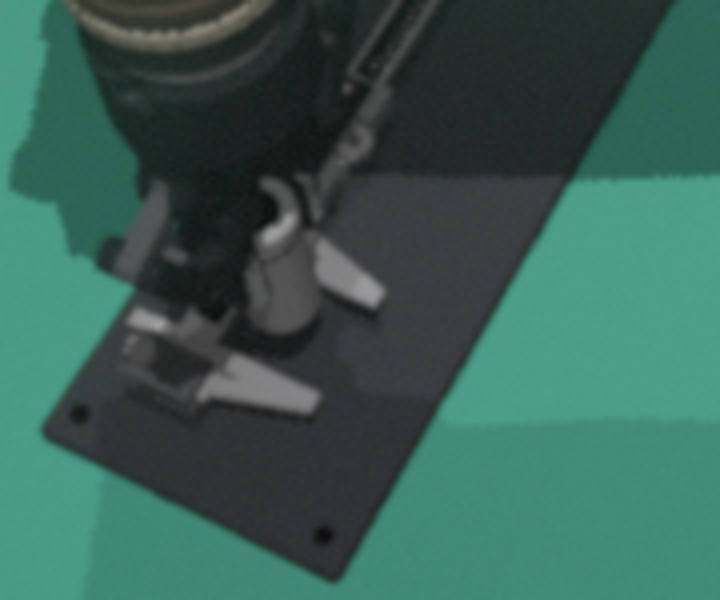

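View pics/sc5.png

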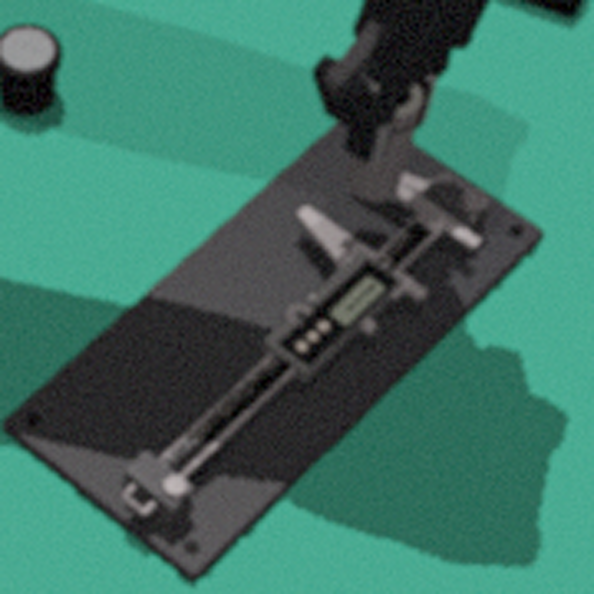

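The side view shows the sleeve hanging between the jaws with its foot at crop (283,325). I'll check that against the projection.

```bash
python3 - <<'E'
from h import *
D=load("side0")
f=lambda p:(proj(D,p)-[150,300])*4
for y in (.248,.258,.268): print(y,f([.588,y,.056]), [f([.588+dx,y,.056]).round() for dx in (-.015,.015)])
for y in (.243,.273): print(f([.588,y,.056]))
print("faces tips",f([.565,.2384,.032]),f([.5662,.2785,.032]))
E
```

```text
0.248 [296.76075495 277.98080012] [array([330., 292.]), array([264., 264.])]
0.258 [283.9928674  299.20656959] [array([317., 314.]), array([251., 285.])]
0.268 [271.06467443 320.69883626] [array([304., 335.]), array([238., 306.])]
[303.08551305 267.46630764]
[264.53951698 331.54647941]
faces tips [366.3671836 307.0161624] [314.28061944 391.62987111]
```

```bash
python3 -m jog '{"xyz":[[0.006,0,0],[0.016,0,0],[0.026,0,0],[0.034,0,0],[0.04,0,0],[0.043,0,0],[0.044,0,0],[0.044,0,0],[0.044,0,0]],"dr":[[0,0,0],[0,0,0],[0,0,0],[0,0,0],[0,0,0],[0,0,0],[0,0,0],[0,0,0],[0,0,0]]}'
```

```text
time: 9.05
position: [0.5886, 0.2581, 0.0477]
orientation: [0.707, 0.01, 0.707, -0.01]
wrist_force: [0.4, 0.6, -2.2]
gripper_width: 0.0292
```

```bash
python3 -m jog '{"xyz":[[0.0005,0,0],[0.001,0,0],[0.0015,0,0],[0.002,0,0],[0.002,0,0]],"dr":[[0,0,0],[0,0,0],[0,0,0],[0,0,0],[0,0,0]]}'
```

```text
time: 9.55
position: [0.5884, 0.258, 0.0457]
orientation: [0.707, 0.01, 0.707, -0.01]
wrist_force: [-0.4, -0.1, 1.2]
gripper_width: 0.029
```

Wrist force in z went from -2.4 to +1.2 N, so the sleeve is down on the base. Releasing it now.

```bash
python3 -m jog '{"xyz":[[0,0,0],[0,0,0],[0,0,0],[0,0,0],[0,0,0]],"dr":[[0,0,0],[0,0,0],[0,0,0],[0,0,0],[0,0,0]]}' 0.048; python3 -m jog '{"xyz":[[-0.005,0,0],[-0.02,0,0],[-0.04,0,0],[-0.07,0,0],[-0.1,0,0],[-0.115,0.0,0.01],[-0.12,0,0.03],[-0.12,0,0.05],[-0.12,0,0.06],[-0.12,0,0.06]],"dr":[[0,0,0],[0,0,0],[0,0,0],[0,0,0],[0,0,0],[0,0,0],[0,0,0],[0,0,0],[0,0,0],[0,0,0]]}' ; python3 - <<'E'
from h import *
from plant import read_state, vision
st=read_state();c=vision.camera("wrist");pickle.dump((st,c),open("pics/w6.pkl","wb"))
im=c["image"][60:330,100:460];im=cv2.resize(im,None,fx=2.2,fy=2.2,interpolation=cv2.INTER_CUBIC);cv2.imwrite("pics/w6c.png",np.clip(im*1.3,0,255).astype(np.uint8))
E
```

```text
time: 10.05
position: [0.5883, 0.258, 0.0453]
orientation: [0.707, 0.01, 0.707, -0.01]
wrist_force: [1.1, -0.2, 0.2]
gripper_width: 0.0485
time: 11.05
position: [0.649, 0.2561, 0.1646]
orientation: [0.707, 0.01, 0.707, -0.01]
wrist_force: [-0.4, 0.3, 0.0]
gripper_width: 0.048
```

View pics/w6c.png

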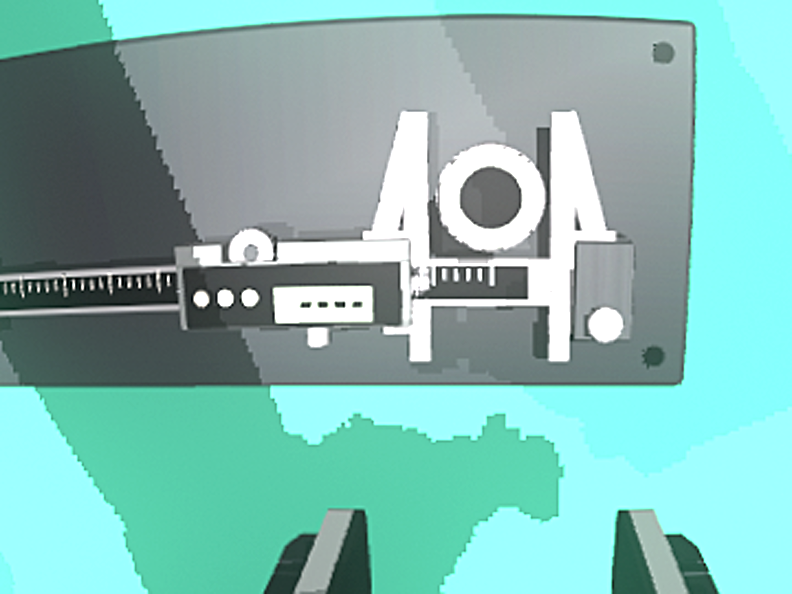

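The sleeve stands upright, clear of both jaws, with its top centre at crop (490,196). I'll measure the gaps and where the rim lies.

```bash
python3 - <<'E'
from h import *
from scipy.spatial.transform import Rotation as Ro
st,c=pickle.load(open("pics/w6.pkl","rb"))
f=lambda p:(100+p[0]/2.2,60+p[1]/2.2)
yaw=np.radians(-1.5);R=np.array([[np.cos(yaw),-np.sin(yaw)],[np.sin(yaw),np.cos(yaw)]]);t=np.array([.6005,.207])
for k,p,z in [("sleeve",(490.5,196),.08),("mtip",(428,113),.032),("mroot",(429,235),.032),("ftip",(551,113),.032),("froot",(551,240),.032),("wheel",(251,249),.033),("rim",(251,229),.033),("edge_slider",(330,241),.034)]:
    w=wonz(c,st,f(p),z)[:2];print(k,np.round(w,4),"stand",np.round(R.T@(w-t)*1e3,1))
w=st["orientation"];print(np.round(Ro.from_quat([w[1],w[2],w[3],w[0]]).as_matrix(),4))
E
```

```text
sleeve [0.5893 0.258 ] stand [-12.5  50.7]
mtip [0.5644 0.2381] stand [-36.9  30.2]
mroot [0.6056 0.2369] stand [ 4.3 30. ]
ftip [0.5656 0.2787] stand [-36.8  70.7]
froot [0.6085 0.2779] stand [ 6.1 71.1]
wheel [0.6072 0.1748] stand [  7.5 -32. ]
rim [0.6002 0.1754] stand [  0.5 -31.6]
edge_slider [0.6059 0.2033] stand [ 5.5 -3.6]
[[-6.000e-04  2.860e-02  9.996e-01]
 [-3.000e-04  9.996e-01 -2.860e-02]
 [-1.000e+00 -3.000e-04 -6.000e-04]]
```

The opening is about 40.5 mm and the sleeve sits at stand x -12.5, y 50.7, which is fine. Now I'll move clear to the -x side of the wheel and shut the fingers.

```bash
python3 -m jog '{"xyz":[[0,-0.01,-0.01],[0,-0.03,-0.03],[0,-0.055,-0.05],[0,-0.08,-0.07],[0,-0.09,-0.08],[0,-0.0934,-0.0814],[0,-0.0934,-0.0814],[0,-0.0934,-0.0814],[0,-0.0934,-0.0814],[0,-0.0934,-0.0814]],"dr":[[0,0,0],[0,0,0],[0,0,0],[0,0,0],[0,0,0],[0,0,0],[0,0,0],[0,0,0],[0,0,0],[0,0,0]]}' 0.0 20; python3 - <<'E'
from h import *
from plant import read_state, vision
st=read_state();c=vision.camera("wrist");pickle.dump((st,c),open("pics/w7.pkl","wb"))
cv2.imwrite("pics/w7.png",np.clip(c["image"]*1.8,0,255).astype(np.uint8))
E
```

```text
time: 12.1
position: [0.5646, 0.1658, 0.1649]
orientation: [0.707, 0.01, 0.707, -0.01]
wrist_force: [0.6, 0.4, 0.0]
gripper_width: 0.0001
```

View pics/w7.png

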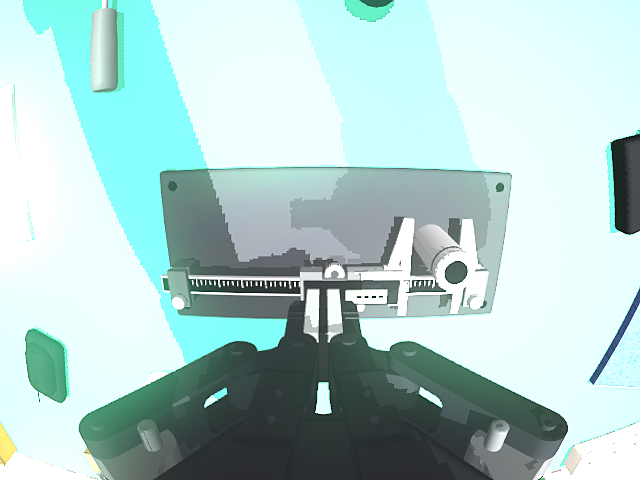

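```bash
python3 - <<'E'
from h import *
st,c=pickle.load(open("pics/w7.pkl","rb"))
im=c["image"][240:420,240:420];cv2.imwrite("pics/w7c.png",np.clip(cv2.resize(im,None,fx=3.3,fy=3.3,interpolation=cv2.INTER_CUBIC)*2.5,0,255).astype(np.uint8))
from plant import read_state
from scipy.spatial.transform import Rotation as Ro
w=st["orientation"];R=Ro.from_quat([w[1],w[2],w[3],w[0]]).as_matrix()
for p in [(0,0,0),(0,-.01,-.011),(0,.01,-.011),(0,.01,.011),(0,-.01,.011),(-.038,.01,-.011),(-.019,0,-.011)]:
    print(p,((wproj(c,st,st["position"]+R@np.array(p))-240)*3.3).round())
E
```

```text
(0, 0, 0) [272. 218.]
(0, -0.01, -0.011) [193. 142.]
(0, 0.01, -0.011) [350. 142.]
(0, 0.01, 0.011) [346. 289.]
(0, -0.01, 0.011) [197. 289.]
(-0.038, 0.01, -0.011) [372. 303.]
(-0.019, 0, -0.011) [271. 213.]
```

View pics/w7c.png

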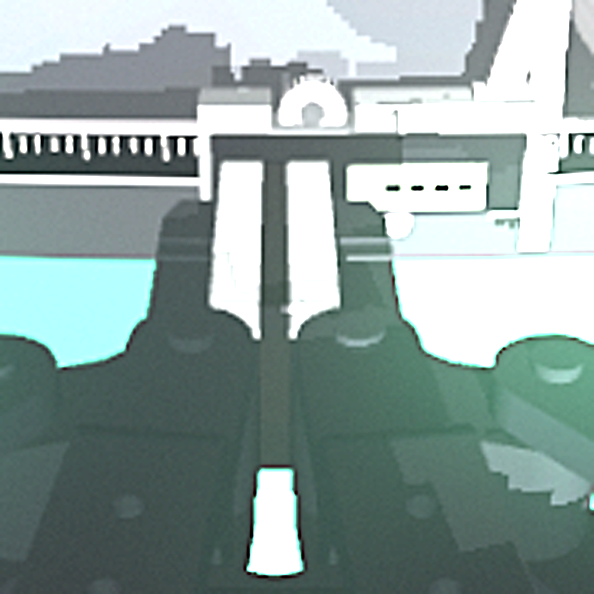

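The shut tips show as two silver plates from crop x 217 to 338, so the flat side is about 15 mm wide and faces the wheel at (312,105). I'll use strokes of about 18 mm. First I'll descend beside the wheel.

```bash
python3 -m jog '{"xyz":[[0.01,0.001,0],[0.04,0.003,0],[0.08,0.003,0],[0.11,0.003,0],[0.13,0.003,0],[0.142,0.003,0],[0.147,0.003,0],[0.147,0.003,0.005],[0.147,0.003,0.012],[0.147,0.003,0.017],[0.147,0.003,0.019],[0.147,0.003,0.019],[0.147,0.003,0.019]],"dr":[[0,0,0],[0,0,0],[0,0,0],[0,0,0],[0,0,0],[0,0,0],[0,0,0],[0,0,0],[0,0,0],[0,0,0],[0,0,0],[0,0,0],[0,0,0]]}'; python3 -c "
from plant import read_state
import numpy as np
s=read_state();print(np.round(s['position'],4),np.round(s['wrist_force'],2))"
```

```text
time: 13.45
position: [0.5835, 0.1676, 0.0185]
orientation: [0.707, 0.01, 0.707, -0.01]
wrist_force: [0.3, -0.1, -0.9]
gripper_width: -0.0002
[0.5835 0.1676 0.0185] [ 0.34 -0.07 -0.88]
```

```bash
python3 -m jog '{"xyz":[[0,0.001,0.0005],[0,0.002,0.001],[0,0.0025,0.0015],[0,0.0025,0.002],[0,0.0025,0.0025],[0,0.0025,0.003],[0,0.0025,0.003],[0,0.0025,0.003]],"dr":[[0,0,0],[0,0,0],[0,0,0],[0,0,0],[0,0,0],[0,0,0],[0,0,0],[0,0,0]]}';
```

```text
time: 14.25
position: [0.5865, 0.1701, 0.0183]
orientation: [0.707, 0.01, 0.707, -0.01]
wrist_force: [-0.1, -0.1, 0.0]
gripper_width: 0.0003
```

```bash
python3 -m jog '{"xyz":[[0,0,0.0005],[0,0,0.001],[0,0,0.001]],"dr":[[0,0,0],[0,0,0],[0,0,0]]}'; python3 -m jog '{"xyz":[[0,0,0.0003],[0,0,0.0006],[0,0,0.001],[0,0,0.001]],"dr":[[0,0,0],[0,0,0],[0,0,0],[0,0,0]]}'
```

```text
time: 14.55
position: [0.5876, 0.1701, 0.0183]
orientation: [0.707, 0.01, 0.707, -0.01]
wrist_force: [-0.6, -0.0, 0.9]
gripper_width: 0.0003
time: 14.95
position: [0.588, 0.17, 0.0182]
orientation: [0.707, 0.01, 0.707, -0.01]
wrist_force: [-1.9, -0.4, 1.4]
gripper_width: 0.0001
```

```bash
python3 -m jog '{"xyz":[[0,0,0.0003],[0,0,0.0006],[0,0,0.0006]],"dr":[[0,0,0],[0,0,0],[0,0,0]]}'; python3 -m jog '{"xyz":[[0,0,0.0003],[0,0,0.0006],[0,0,0.0006]],"dr":[[0,0,0],[0,0,0],[0,0,0]]}'
```

```text
time: 15.25
position: [0.5882, 0.17, 0.0181]
orientation: [0.706, 0.01, 0.708, -0.01]
wrist_force: [-5.6, 0.3, 2.4]
gripper_width: 0.0
time: 15.55
position: [0.5883, 0.17, 0.0181]
orientation: [0.706, 0.01, 0.708, -0.01]
wrist_force: [-7.1, 1.3, 4.1]
gripper_width: 0.0001
```

Contact at x = 0.588, so the rim is at about 0.599, as the images predicted. Press is 7 N. First part of the stroke:

```bash
python3 -m jog '{"xyz":[[0,0.0005,0],[0,0.0015,0],[0,0.0025,0],[0,0.0035,0],[0,0.0045,0],[0,0.005,0]],"dr":[[0,0,0],[0,0,0],[0,0,0],[0,0,0],[0,0,0],[0,0,0]]}'
```

```text
time: 16.15
position: [0.5883, 0.1745, 0.018]
orientation: [0.706, 0.009, 0.708, -0.01]
wrist_force: [-7.1, -1.3, 4.4]
gripper_width: -0.0002
```

```bash
python3 -m jog '{"xyz":[[0,0.001,0],[0,0.002,0],[0,0.003,0],[0,0.004,0],[0,0.005,0],[0,0.006,0],[0,0.007,0],[0,0.008,0],[0,0.009,0],[0,0.01,0],[0,0.01,0]],"dr":[[0,0,0],[0,0,0],[0,0,0],[0,0,0],[0,0,0],[0,0,0],[0,0,0],[0,0,0],[0,0,0],[0,0,0],[0,0,0]]}'; python3 - <<'E'
from h import *
from plant import read_state, vision
st=read_state();c=vision.camera("side");cv2.imwrite("pics/s8.png",np.clip(cv2.resize(c["image"][300:450,150:330],None,fx=4,fy=4,interpolation=cv2.INTER_CUBIC)*1.6,0,255).astype(np.uint8))
c=vision.camera("scene");pickle.dump(c,open("pics/sc8.pkl","wb"));cv2.imwrite("pics/sc8.png",np.clip(cv2.resize(c["image"][80:230,350:500],None,fx=4,fy=4,interpolation=cv2.INTER_CUBIC)*1.6,0,255).astype(np.uint8))
E
```

```text
time: 17.25
position: [0.5886, 0.1845, 0.0179]
orientation: [0.706, 0.009, 0.708, -0.01]
wrist_force: [-6.9, -1.3, 3.8]
gripper_width: -0.0001
```

View pics/s8.png

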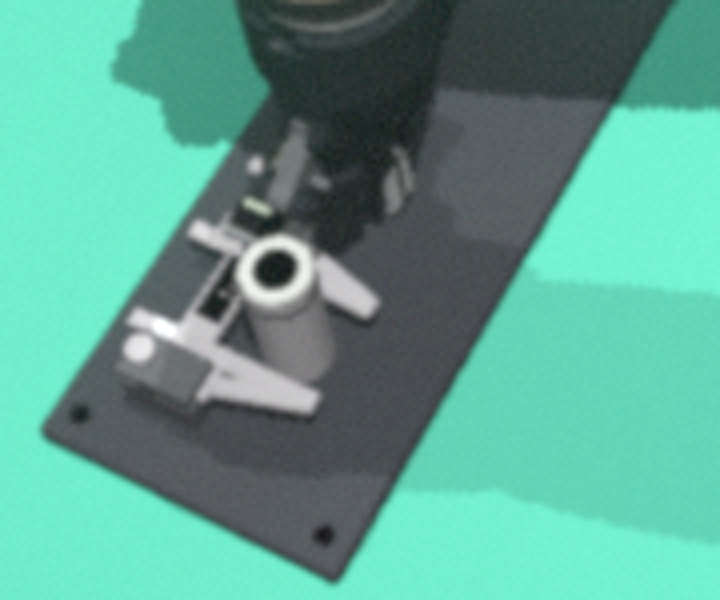

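View pics/sc8.png

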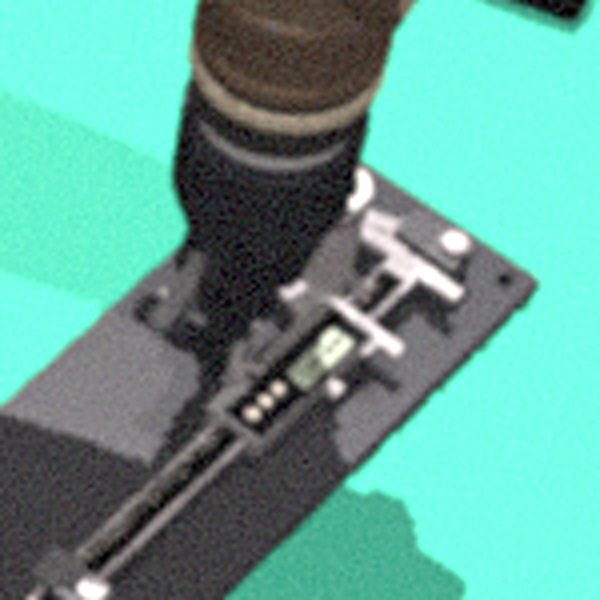

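The moving jaw tip shifted from (383,295) to (378,305) in the side view, about 4.5 mm. The sleeve is still standing. I'll back off, reposition and stroke again.

```bash
python3 -m jog '{"xyz":[[0,0,-0.003],[0,0,-0.007],[0,-0.004,-0.008],[0,-0.009,-0.008],[0,-0.0113,-0.008],[0,-0.0113,-0.007],[0,-0.0113,-0.005],[0,-0.0113,-0.003],[0,-0.0113,-0.002],[0,-0.0113,-0.001],[0,-0.0113,-0.0005],[0,-0.0113,-0.0003],[0,-0.0113,-0.0003]],"dr":[[0,0,0],[0,0,0],[0,0,0],[0,0,0],[0,0,0],[0,0,0],[0,0,0],[0,0,0],[0,0,0],[0,0,0],[0,0,0],[0,0,0],[0,0,0]]}'
```

```text
time: 18.65
position: [0.5883, 0.1738, 0.0181]
orientation: [0.706, 0.01, 0.708, -0.01]
wrist_force: [-4.2, 1.0, 3.1]
gripper_width: -0.0001
```

```bash
python3 -m jog '{"xyz":[[0,0,0.0003],[0,0,0.0006],[0,0.0005,0.0006],[0,0.0015,0.0006],[0,0.0025,0.0006],[0,0.003,0.0006]],"dr":[[0,0,0],[0,0,0],[0,0,0],[0,0,0],[0,0,0],[0,0,0]]}'; python3 -m jog '{"xyz":[[0,0.0007,0],[0,0.0014,0],[0,0.0021,0],[0,0.0028,0],[0,0.0035,0],[0,0.004,0]],"dr":[[0,0,0],[0,0,0],[0,0,0],[0,0,0],[0,0,0],[0,0,0]]}'; python3 -m jog '{"xyz":[[0,0.0007,0],[0,0.0014,0],[0,0.002,0],[0,0.002,0]],"dr":[[0,0,0],[0,0,0],[0,0,0],[0,0,0]]}'
```

```text
time: 19.25
position: [0.5884, 0.1762, 0.0181]
orientation: [0.706, 0.009, 0.708, -0.01]
wrist_force: [-7.3, -1.3, 4.3]
gripper_width: 0.0001
time: 19.85
position: [0.5884, 0.1801, 0.0179]
orientation: [0.706, 0.009, 0.708, -0.01]
wrist_force: [-6.3, -2.6, 1.8]
gripper_width: -0.0004
time: 20.25
position: [0.5885, 0.1821, 0.0178]
orientation: [0.706, 0.009, 0.708, -0.01]
wrist_force: [-6.8, -2.1, 3.8]
gripper_width: 0.0004
```

```bash
python3 -m jog '{"xyz":[[0,0.0007,0],[0,0.0014,0],[0,0.0021,0],[0,0.0028,0],[0,0.0034,0],[0,0.004,0]],"dr":[[0,0,0],[0,0,0],[0,0,0],[0,0,0],[0,0,0],[0,0,0]]}'; python3 -m jog '{"xyz":[[0,0.0005,0],[0,0.001,0],[0,0.0015,0],[0,0.002,0]],"dr":[[0,0,0],[0,0,0],[0,0,0],[0,0,0]]}'; python3 -m jog '{"xyz":[[0,0.0004,0],[0,0.0008,0],[0,0.001,0]],"dr":[[0,0,0],[0,0,0],[0,0,0]]}'; python3 - <<'E'
from h import *
from plant import read_state, vision
c=vision.camera("side");cv2.imwrite("pics/s9.png",np.clip(cv2.resize(c["image"][300:450,150:330],None,fx=4,fy=4,interpolation=cv2.INTER_CUBIC)*1.6,0,255).astype(np.uint8))
E
```

```text
time: 20.85
position: [0.5886, 0.1859, 0.0178]
orientation: [0.706, 0.009, 0.708, -0.01]
wrist_force: [-5.8, -2.7, 2.9]
gripper_width: 0.0003
time: 21.25
position: [0.5887, 0.1879, 0.0178]
orientation: [0.706, 0.009, 0.708, -0.01]
wrist_force: [-6.1, -2.4, 3.7]
gripper_width: 0.0
time: 21.55
position: [0.5887, 0.189, 0.0178]
orientation: [0.706, 0.009, 0.708, -0.01]
wrist_force: [-6.2, -2.9, 3.6]
gripper_width: 0.0002
```

View pics/s9.png

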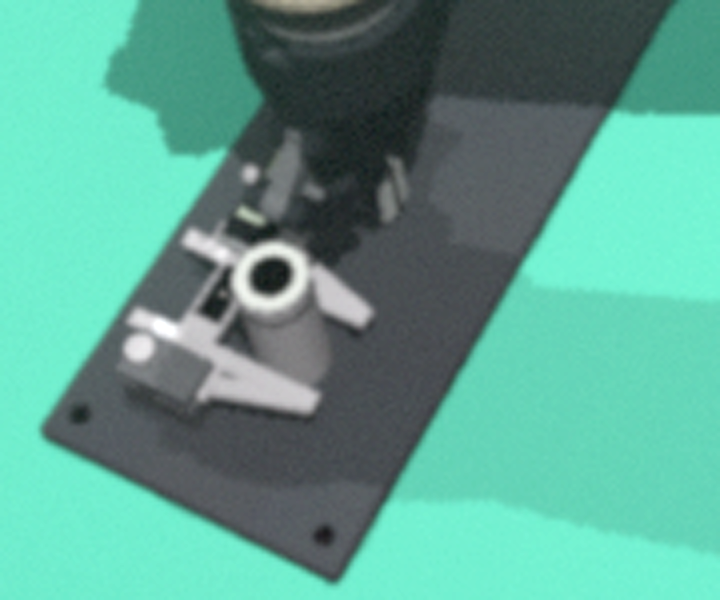

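The sleeve is sliding upright toward the fixed jaw, its top now at (270,277), with about 1 to 2 mm left. The contact is nearing the finger's edge, so I'll reposition for another stroke.

```bash
python3 -m jog '{"xyz":[[0,0,-0.003],[0,0,-0.007],[0,-0.004,-0.008],[0,-0.008,-0.008],[0,-0.0085,-0.008],[0,-0.0085,-0.007],[0,-0.0085,-0.005],[0,-0.0085,-0.003],[0,-0.0085,-0.002],[0,-0.0085,-0.001],[0,-0.0085,-0.0005],[0,-0.0085,0.0],[0,-0.0085,0.0002],[0,-0.0085,0.0002]],"dr":[[0,0,0],[0,0,0],[0,0,0],[0,0,0],[0,0,0],[0,0,0],[0,0,0],[0,0,0],[0,0,0],[0,0,0],[0,0,0],[0,0,0],[0,0,0],[0,0,0]]}'; python3 -m jog '{"xyz":[[0,0.0005,0],[0,0.001,0],[0,0.0015,0],[0,0.002,0]],"dr":[[0,0,0],[0,0,0],[0,0,0],[0,0,0]]}'; python3 -m jog '{"xyz":[[0,0.0005,0],[0,0.001,0],[0,0.0015,0],[0,0.002,0]],"dr":[[0,0,0],[0,0,0],[0,0,0],[0,0,0]]}'
```

```text
time: 23.0
position: [0.5886, 0.1813, 0.0181]
orientation: [0.706, 0.01, 0.708, -0.01]
wrist_force: [-7.9, 0.5, 5.2]
gripper_width: 0.0002
time: 23.4
position: [0.5886, 0.1825, 0.018]
orientation: [0.706, 0.009, 0.708, -0.01]
wrist_force: [-6.7, -2.1, 5.8]
gripper_width: 0.0002
time: 23.8
position: [0.5886, 0.1845, 0.0178]
orientation: [0.706, 0.009, 0.708, -0.01]
wrist_force: [-5.7, -3.0, 3.0]
gripper_width: -0.0004
```

```bash
for i in 1; do python3 -m jog '{"xyz":[[0,0.0005,0],[0,0.001,0],[0,0.001,0]],"dr":[[0,0,0],[0,0,0],[0,0,0]]}'; done; python3 -m jog '{"xyz":[[0,0.0005,0.0001],[0,0.001,0.0002],[0,0.001,0.0002]],"dr":[[0,0,0],[0,0,0],[0,0,0]]}'
```

```text
time: 24.1
position: [0.5886, 0.1855, 0.0177]
orientation: [0.706, 0.009, 0.708, -0.01]
wrist_force: [-6.8, -2.5, 2.8]
gripper_width: -0.0003
time: 24.4
position: [0.5887, 0.1865, 0.0177]
orientation: [0.706, 0.009, 0.708, -0.01]
wrist_force: [-7.4, -1.1, 3.5]
gripper_width: 0.0
```

```bash
python3 -m jog '{"xyz":[[0,0.0005,0],[0,0.001,0],[0,0.001,0]],"dr":[[0,0,0],[0,0,0],[0,0,0]]}'; python3 -m jog '{"xyz":[[0,0.0005,0],[0,0.001,0],[0,0.001,0]],"dr":[[0,0,0],[0,0,0],[0,0,0]]}';  python3 -m jog '{"xyz":[[0,0.0005,0],[0,0.001,0],[0,0.001,0]],"dr":[[0,0,0],[0,0,0],[0,0,0]]}'
```

```text
time: 24.7
position: [0.5887, 0.1875, 0.0177]
orientation: [0.706, 0.009, 0.708, -0.01]
wrist_force: [-7.4, -2.4, 3.0]
gripper_width: 0.0005
time: 25.0
position: [0.5887, 0.1884, 0.0177]
orientation: [0.706, 0.009, 0.708, -0.01]
wrist_force: [-7.2, -1.8, 4.1]
gripper_width: -0.0003
time: 25.3
position: [0.5888, 0.1892, 0.0177]
orientation: [0.706, 0.009, 0.708, -0.011]
wrist_force: [-7.0, -2.6, 4.0]
gripper_width: 0.0005
```

```bash
python3 -m jog '{"xyz":[[0,0.0005,0],[0,0.001,0],[0,0.001,0]],"dr":[[0,0,0],[0,0,0],[0,0,0]]}'; python3 -m jog '{"xyz":[[0,0.0005,0],[0,0.001,0],[0,0.001,0]],"dr":[[0,0,0],[0,0,0],[0,0,0]]}'; python3 - <<'E'
from h import *
from plant import read_state, vision
c=vision.camera("side");cv2.imwrite("pics/s10.png",np.clip(cv2.resize(c["image"][340:420,180:280],None,fx=7,fy=7,interpolation=cv2.INTER_CUBIC)*1.6,0,255).astype(np.uint8))
print(read_state()["wrist_force"])
E
```

```text
time: 25.6
position: [0.5888, 0.19, 0.0177]
orientation: [0.706, 0.009, 0.708, -0.011]
wrist_force: [-7.9, -4.3, 4.3]
gripper_width: 0.0001
time: 25.9
position: [0.5888, 0.1907, 0.0175]
orientation: [0.706, 0.009, 0.708, -0.011]
wrist_force: [-6.8, -3.9, 2.6]
gripper_width: -0.0003
[-6.63599356 -3.77086195  2.7742046 ]
```

View pics/s10.png

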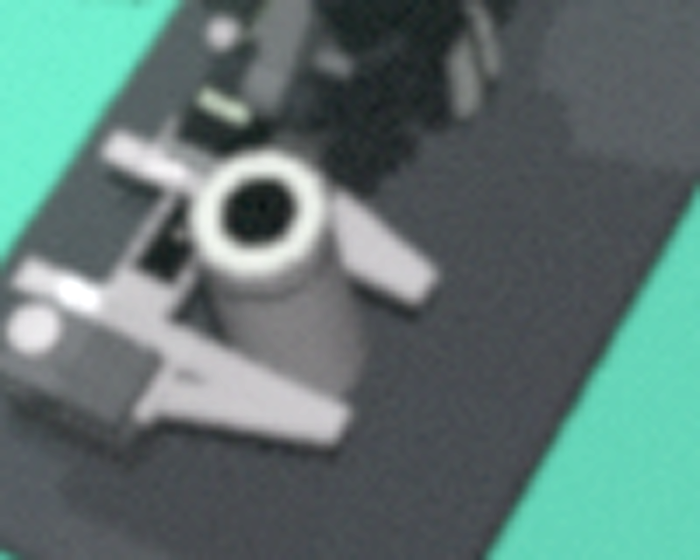

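Fy has risen to about 4 N, it is holding there, and the finger is lagging its command, so the nip looks to be made. I'll back off straight in -x, rise and check from above.

```bash
python3 -m jog '{"xyz":[[0,0,-0.002],[0,0,-0.005],[0,0,-0.01],[0,0,-0.02],[-0.01,0,-0.025],[-0.04,0,-0.025],[-0.08,0,-0.025],[-0.12,0,-0.025],[-0.145,0.005,-0.01],[-0.147,0.02,0.02],[-0.147,0.04,0.05],[-0.147,0.055,0.06],[-0.147,0.06,0.06],[-0.147,0.06,0.06],[-0.147,0.06,0.06]],"dr":[[0,0,0],[0,0,0],[0,0,0],[0,0,0],[0,0,0],[0,0,0],[0,0,0],[0,0,0],[0,0,0],[0,0,0],[0,0,0],[0,0,0],[0,0,0],[0,0,0],[0,0,0]]}'; python3 - <<'E'
from h import *
from plant import read_state, vision
st=read_state();c=vision.camera("wrist");pickle.dump((st,c),open("pics/w11.pkl","wb"))
im=c["image"][60:330,100:460];im=cv2.resize(im,None,fx=2.2,fy=2.2,interpolation=cv2.INTER_CUBIC);cv2.imwrite("pics/w11c.png",np.clip(im*1.1,0,255).astype(np.uint8))
E
```

```text
time: 27.45
position: [0.6518, 0.2502, 0.1658]
orientation: [0.707, 0.01, 0.707, -0.01]
wrist_force: [0.8, -0.1, -0.0]
gripper_width: -0.0001
```

View pics/w11c.png

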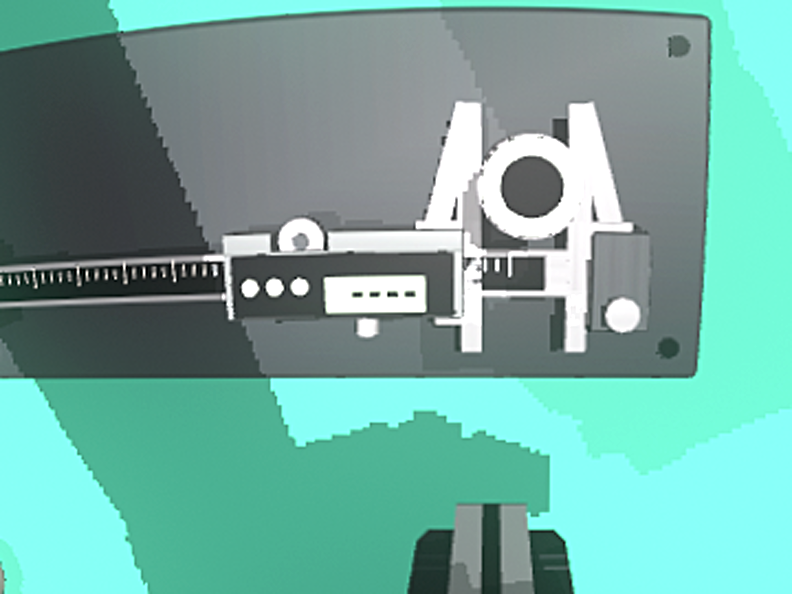

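```bash
python3 - <<'E'
from h import *
yaw=np.radians(-1.5);R=np.array([[np.cos(yaw),-np.sin(yaw)],[np.sin(yaw),np.cos(yaw)]]);t=np.array([.6005,.207])
g=lambda p:(100+p[0]/2.2,60+p[1]/2.2)
for n in ("w6","w11"):
    st,c=pickle.load(open(f"pics/{n}.pkl","rb"));im=cv2.cvtColor(c["image"],cv2.COLOR_BGR2GRAY).astype(float)
    # sub-pixel edges of jaws on raw rows near tips
    for r in (111,115,119,125,150):
        row=im[r,250:400];d=np.diff(row);i=[k for k in np.argsort(-abs(d))[:8]]
        print(n,r,[(k+250,int(d[k])) for k in sorted(i)])
for n,L in [("w11",[("mtip",(482,105),.032),("mroot",(482,225),.032),("mback",(481,345),.032),("ftip",(569,105),.032),("fback",(566,345),.032),("sleeve",(532,186),.08),("wheel",(301,238),.033)]),("w6",[("mback",(430,355),.032),("fback",(549,355),.032)])]:
    st,c=pickle.load(open(f"pics/{n}.pkl","rb"))
    for k,p,z in L:
        w=wonz(c,st,g(p),z)[:2];print(n,k,"stand",np.round(R.T@(w-t)*1e3,1))
E
```

```text
w6 111 [(np.int64(281), 60), (np.int64(282), 64), (np.int64(292), -27), (np.int64(293), -72), (np.int64(294), -33), (np.int64(349), 18), (np.int64(350), 91), (np.int64(361), -132)]
w6 115 [(np.int64(280), 79), (np.int64(281), 45), (np.int64(293), -84), (np.int64(294), -41), (np.int64(298), 9), (np.int64(323), -11), (np.int64(350), 119), (np.int64(362), -132)]
w6 119 [(np.int64(280), 102), (np.int64(293), -99), (np.int64(294), -25), (np.int64(343), -64), (np.int64(349), 92), (np.int64(350), 97), (np.int64(363), -97), (np.int64(364), -29)]
w6 125 [(np.int64(278), 123), (np.int64(293), -121), (np.int64(319), 24), (np.int64(343), -64), (np.int64(349), 87), (np.int64(350), 90), (np.int64(364), -47), (np.int64(365), -70)]
w6 150 [(np.int64(272), 152), (np.int64(297), 115), (np.int64(299), 142), (np.int64(308), -144), (np.int64(336), 130), (np.int64(347), -104), (np.int64(349), 103), (np.int64(350), 87)]
w11 111 [(np.int64(305), 127), (np.int64(317), -55), (np.int64(318), -80), (np.int64(357), 47), (np.int64(358), 77), (np.int64(369), -30), (np.int64(370), -70), (np.int64(371), -21)]
w11 11
[... 290 characters left out ...]
-25), (np.int64(357), 76), (np.int64(358), 119), (np.int64(372), -103)]
w11 125 [(np.int64(301), 134), (np.int64(302), 70), (np.int64(318), -136), (np.int64(355), -116), (np.int64(356), -76), (np.int64(357), 79), (np.int64(358), 126), (np.int64(374), -69)]
w11 150 [(np.int64(295), 151), (np.int64(306), -145), (np.int64(307), 155), (np.int64(309), -71), (np.int64(328), -154), (np.int64(354), 196), (np.int64(368), -73), (np.int64(380), -88)]
w11 mtip stand [-36.3  42.1]
w11 mroot stand [ 4.2 42. ]
w11 mback stand [46.2 41.5]
w11 ftip stand [-36.6  70.9]
w11 fback stand [46.2 71.2]
w11 sleeve stand [-12.2  56.3]
w11 wheel stand [  7.5 -20. ]
w6 mback stand [46.3 29.5]
w6 fback stand [46.4 71. ]
```

The faces measure 42.1 and 70.9, and the sleeve centre at 56.3 is mid-way between them. The gap is 30 mm within the roughly 3% scale error, and travel was about 12 mm. To be sure of the nip, I'll make one more short touch with the wheel mid-pad. The force should climb to 3 to 4 N with almost no travel.

```bash
python3 -m jog '{"xyz":[[0,-0.01,-0.02],[0,-0.04,-0.05],[0,-0.06,-0.075],[0.02,-0.066,-0.085],[0.06,-0.066,-0.085],[0.1,-0.066,-0.085],[0.13,-0.066,-0.085],[0.143,-0.066,-0.085],[0.147,-0.066,-0.08],[0.147,-0.066,-0.072],[0.147,-0.066,-0.067],[0.147,-0.066,-0.064],[0.147,-0.066,-0.0625],[0.147,-0.066,-0.0615],[0.147,-0.066,-0.061],[0.147,-0.066,-0.0605],[0.147,-0.066,-0.06],[0.147,-0.066,-0.06],[0.147,-0.066,-0.06]],"dr":[[0,0,0],[0,0,0],[0,0,0],[0,0,0],[0,0,0],[0,0,0],[0,0,0],[0,0,0],[0,0,0],[0,0,0],[0,0,0],[0,0,0],[0,0,0],[0,0,0],[0,0,0],[0,0,0],[0,0,0],[0,0,0],[0,0,0]]}'
```

```text
time: 29.4
position: [0.5887, 0.1863, 0.0183]
orientation: [0.706, 0.01, 0.708, -0.01]
wrist_force: [-8.6, -0.6, 5.6]
gripper_width: 0.0002
```

```bash
python3 -m jog '{"xyz":[[0,0.0003,0],[0,0.0006,0],[0,0.0006,0]],"dr":[[0,0,0],[0,0,0],[0,0,0]]}'; python3 -m jog '{"xyz":[[0,0.0003,0],[0,0.0006,0],[0,0.0006,0]],"dr":[[0,0,0],[0,0,0],[0,0,0]]}'
```

```text
time: 29.7
position: [0.5887, 0.1866, 0.0184]
orientation: [0.706, 0.01, 0.708, -0.01]
wrist_force: [-8.3, -0.1, 4.8]
gripper_width: -0.0001
time: 30.0
position: [0.5887, 0.1869, 0.0183]
orientation: [0.706, 0.009, 0.708, -0.01]
wrist_force: [-8.4, -1.8, 5.9]
gripper_width: -0.0
```

```bash
python3 -m jog '{"xyz":[[0,0.0003,0],[0,0.0006,0],[0,0.0006,0]],"dr":[[0,0,0],[0,0,0],[0,0,0]]}'; python3 -m jog '{"xyz":[[0,0.0003,0],[0,0.0004,0],[0,0.0004,0]],"dr":[[0,0,0],[0,0,0],[0,0,0]]}'; python3 -c "
from plant import read_state
print(read_state()['position'],read_state()['wrist_force'])"
```

```text
time: 30.3
position: [0.5887, 0.1872, 0.018]
orientation: [0.706, 0.009, 0.708, -0.01]
wrist_force: [-8.2, -1.9, 3.5]
gripper_width: -0.0001
time: 30.6
position: [0.5887, 0.1874, 0.018]
orientation: [0.706, 0.009, 0.708, -0.011]
wrist_force: [-8.3, -2.5, 4.6]
gripper_width: -0.0001
[0.58867424 0.18735823 0.01803905] [-8.26641206 -2.46807987  4.6194746 ]
```

```bash
python3 -m jog '{"xyz":[[0,0.0003,0],[0,0.0006,0],[0,0.0006,0]],"dr":[[0,0,0],[0,0,0],[0,0,0]]}'; python3 -m jog '{"xyz":[[0,0.0003,0],[0,0.0005,0],[0,0.0005,0]],"dr":[[0,0,0],[0,0,0],[0,0,0]]}'
```

```text
time: 30.9
position: [0.5887, 0.1878, 0.018]
orientation: [0.706, 0.009, 0.708, -0.011]
wrist_force: [-7.5, -4.1, 4.8]
gripper_width: 0.0001
time: 31.2
position: [0.5887, 0.1882, 0.0178]
orientation: [0.706, 0.009, 0.708, -0.011]
wrist_force: [-7.4, -3.0, 3.0]
gripper_width: 0.0004
```

The force climbed to about 3.5 N with only elastic travel, so the sleeve is nipped. Now I'll take the hand away.

```bash
python3 -m jog '{"xyz":[[0,0,-0.002],[0,0,-0.005],[0,0,-0.01],[0,0,-0.02],[-0.01,0,-0.03],[-0.04,0,-0.04],[-0.08,0,-0.05],[-0.12,0,-0.06],[-0.145,-0.01,-0.08],[-0.15,-0.03,-0.1],[-0.15,-0.05,-0.11],[-0.15,-0.06,-0.11],[-0.15,-0.06,-0.11],[-0.15,-0.06,-0.11]],"dr":[[0,0,0],[0,0,0],[0,0,0],[0,0,0],[0,0,0],[0,0,0],[0,0,0],[0,0,0],[0,0,0],[0,0,0],[0,0,0],[0,0,0],[0,0,0],[0,0,0]]}'; python3 - <<'E'
from h import *
from plant import read_state, vision
c=vision.camera("side");cv2.imwrite("pics/s12.png",np.clip(cv2.resize(c["image"][340:420,180:280],None,fx=7,fy=7,interpolation=cv2.INTER_CUBIC)*1.6,0,255).astype(np.uint8))
c=vision.camera("scene");cv2.imwrite("pics/sc12.png",c["image"])
E
```

```text
time: 32.6
position: [0.4796, 0.1328, 0.1684]
orientation: [0.707, 0.01, 0.707, -0.01]
wrist_force: [0.3, 0.7, -0.5]
gripper_width: -0.0001
```

View pics/s12.png

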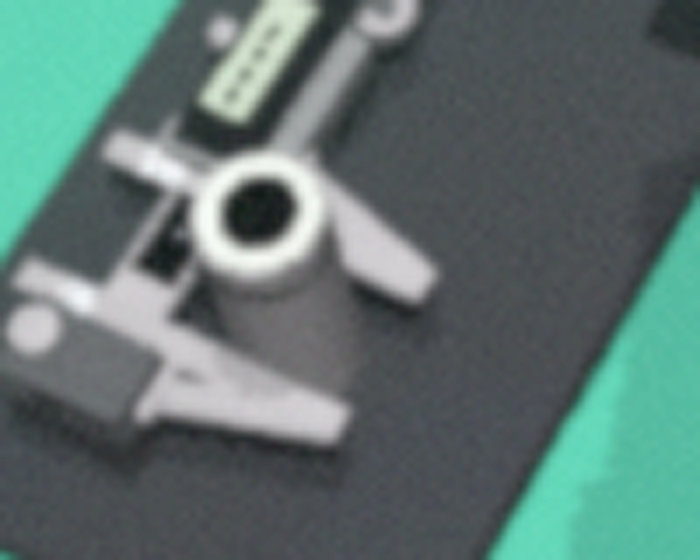

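View pics/sc12.png

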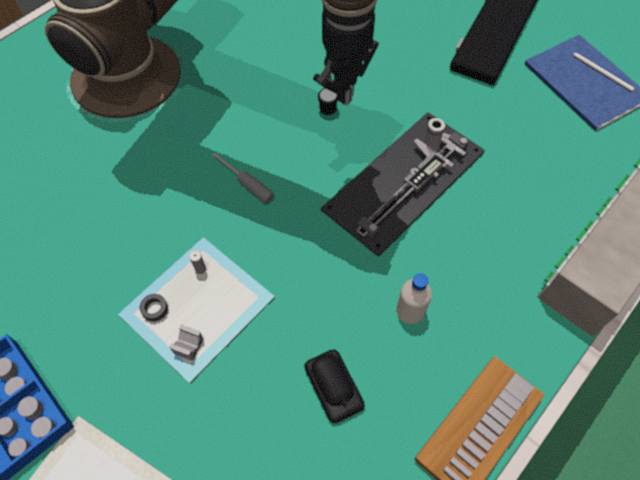

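The side view shows the sleeve upright between both jaws, its top at (258,213), and the jaw tips unchanged since the nip. The scene view shows every bystander in its original place and the hand clear. I'm handing the job in.

```bash
python3 -c "
from plant import workorder
print(workorder.close_job())"
```

```text
the job is handed in; nothing more can be done
None
```

The sleeve now stands upright on the stand's base, nipped between the caliper jaws. The hand is clear and the job was handed in at about 33 s.

- **Placing:** I gripped the sleeve at 25 N, set it down mid-way between the open jaws and let go. It sat at stand x -12.5 mm, y 50.7 mm, clear of both jaws.
- **Closing:** I rolled the thumbwheel with the side of the shut fingertips in three strokes at about 6 to 8 N of press. Push was about 1.3 N running free, about 2.5 N with the sleeve sliding, and about 4 N at the nip. I did not push the slider or a jaw.
- **Nip check:** A fourth short touch rose to 3 to 4 N with hardly any finger travel, so I took the sleeve as nipped.
- **Last views:** The sleeve is upright, both jaws sit against it, and the jaws have not moved since the hand withdrew. By eye in the scene camera, the other things on the bench are where they were.
- **Disagreement:** The wrist camera read the final opening as about 28.8 mm and the starting opening as about 40.5 mm. The sleeve is 30 mm and the finger travel implies a start of about 42.4 mm, so I put this down to a scale error of about 3% in the camera. A gap of a tenth of a millimetre would not show in the images, so the nip itself rests on the force readings.

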